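Shut and bolt the vial case

TASK

Close up the grey vial case with the fingertips alone: push the blue lid gently down until it lies fully shut, and only then push the bolt's red tab to the right, along the front of the case, until the bolt is fully home through the eyes of the lid. Just push - do not pinch the lid or the tab, leave the vials in their holes, and do not disturb the things standing around.

Things in the scene. Friction and masses are not known exactly. Their poses are not given: they have to be found in the camera images.
- case: grey vial transport case, fixed, 180 (x) x 220 (y) x 80 mm high when shut. Origin: centre of its underside, z up; x points to the hinges at the back, away from the robot at yaw 0. Rear part (x -40 to 90 mm): tray with black insert holding the vials, rim at z 70 mm. Front part (x -90 to -40 mm): lower deck, top at z 53 mm, that carries the bolt; the bolt's guides rise to z 68 mm
- lid (a joint): angle of the lid (blue outside, grey inside), rad: 0 shut flat on the tray; starts open at 0.85 to 1.4 (1.57 upright), at most 1.75. Flat panel 220 mm wide, 9 mm thick, reaching 130 mm from the hinge line towards the case's -x; its outer face lies 9 mm outside the plane through the hinge line. Stiff hinge (0.3 N m friction): the lid stays where it is left and must be pushed down all the way
- lid_hinge (a point): middle of the lid's hinge line, fixed on the case at (90, 0, 70.5) mm; the line runs along the case's y; axes as the case
- lid_edge (a point): middle of the lid's free edge, on the outer face; moves with the lid, axes as the case when the lid is shut. At this edge, 27 to 53 mm to the case's -y side, is a steel strap 40 mm long with two eyes, which comes to lie over the deck
- bolt (a joint): travel of the bolt, m: 0 drawn back, 0.040 fully home at its stop; starts at 0 to 0.010. The 8 mm steel rod lies along the case's y on the front deck and slides towards the case's -y (to the right seen from the robot) through the two eyes of the shut lid. About 2 N of friction; stays where it is left
- tab_face (a point): point on the face of the red upright tab on the bolt that is to be pushed: looks to the case's +y, is pushed towards -y. Face 26 mm wide (x), from 33 mm below to 10 mm above this point. Moves with the bolt; at (-65, 72, 92.5) mm in the case with the bolt at 0, axes as the case. The tab is 12 mm thick in all
- vial_1: vial with black cap, 22x22x46 mm, loose, standing in a hole of the case; origin under its centre; not to be handled; pink contents
- vial_3: vial with white cap, 25x25x51 mm, loose, standing in a hole of the case; origin under its centre; not to be handled
- vial_4: vial with black cap, 25x25x51 mm, loose, standing in a hole of the case; origin under its centre; not to be handled; yellowish contents
- vial_5: vial with red cap, 25x25x51 mm, loose, standing in a hole of the case; origin under its centre; not to be handled
- beaker_small: small glass beaker, 52x58x59 mm, left of the case; bystander, loose, not to be disturbed; origin under its centre
- petri_dish: glass petri dish, 62x62x12 mm, left of the case; bystander, loose, not to be disturbed; origin under its centre
- cal_weight: steel check weight, 27x27x48 mm, left of the case; bystander, loose, not to be disturbed; origin under its centre
- marker_blue: marker with blue cap, 12x138x14 mm, lying right of the case; bystander, loose, not to be disturbed; origin under its centre
- tweezers: steel tweezers, 18x122x10 mm, lying right of the case; bystander, loose, not to be disturbed; origin under its centre

How it is judged:
By the outcome, as a careful person would: the job done as asked, in the order asked, and still so for the second after the job is handed in, with the robot touching nothing.
It also fails if it takes over 48 s, if anything falls off the work surface, if the arm or the gripper's body presses on something with over 40 N, if the wrist force passes 120 N, or if a joint passes its speed limit or range.

ROBOT

A 6-joint arm with a two-finger parallel gripper is mounted at the origin on a cart in front of the work surface, level with it; the furniture and walls round the work are solid. World frame = base frame: x ahead of the robot, y to its left, z up, the work surface at z = 0. Lengths are in mm, angles in rad, forces in N, time in s.
With the tool pointing down it reaches from about 350 to 775 mm from the base axis. Payload 5.5 kg.
Tool frame: the origin (TCP) lies between the finger pads; the fingertips stand 22 mm ahead of it and the grasp point (between the pads) lies 3 mm ahead of it; z points along the fingers, y is the line along which they close (so a half turn about z gives the same grasp; the last joint's range is limited). The gripper opens to 85 mm and grips with 20 to 120 N. Pads are 22 mm wide; open, the fingers measure 114 mm over their backs; the gripper's body (76 mm by 85 mm) begins 54 mm behind the grasp point. The pads swing forward as they close: fully open they stand 13 mm farther back than shut.
Start: joints at [-1.429, 0.313, 0.046, 1.304, 0, 1.431], TCP at [159.893, -552.362, 253.323] pointing down, gripper open.
Joint ranges: [-2.76, 2.76], [-0.86, 1.69], [-1.03, 1.26], [-2.2, 2.34], [-1.47, 1.5], [-3.14, 3.14]. Speed limits (rad/s): [2.57, 2.57, 3.14, 3.14, 3.14, 3.14].

INTERFACE

Orientations are given as a unit quaternion [x, y, z, w].
In Python, from bench import * gives the robot as it stands.
- The arm moves only by the tool drive_tool, never from a script. Its argument "increments" is a list that holds one entry, the list of rows, each a list of 7 numbers: the shift along the tool's x, y, z in units of 20 mm (1.0 is 20 mm), then the turn, a rotation vector about the tool's x, y, z in units of 4 degrees (1.0 is 4 degrees), then the opening, from 0 (shut) to 1 (fully open). A call has exactly 10 rows; each row shifts and turns the commanded pose from where the row before left it, along the tool's axes as they then stand; what a row does not reach is not made up. A row lasts 1/12 s, in which the tool goes at most 41.7 mm and 7.16 degrees, less where a joint would pass 70% of its speed; a pose out of reach is approached as far as the arm can. A call with a number of a shift or a turn outside -1 to 1 is refused whole. A call with a gripper value outside its range is refused whole. The fingers move at their own pace and stop on an object; "newtons" is the grip in N (left out, the last holds). Time passes only in rows, so rows that do not move let the fingers close, or fill a call up. It gives the time, the measured TCP pose, the force, the opening and the grip force at its end, in the units of the state.
- observe(): the state, without advancing time (a new reading comes with each control period).
- snapshot(name): name is "scene" or "top" or "wrist"; returns the picture (480x640x3 uint8, red, green, blue); there is no depth.
- calibration(name): a dict with "fx", "fy", "cx", "cy" (pixels), "view" (4x4, takes a point from world to camera coordinates). Camera axes: x right, y up, looking along -z (the intrinsics and any distortion apply to the point x, -y, -z); pixel columns grow to the right and rows downward; lengths in mm; the calibration is good to about 2 mm. A picture is of the moment at which its call begins: read the wrist's pose just before it. calibration takes no time and is no camera call; for the wrist camera it gives the pose at the moment of the call.
- job_done(): hands the job in; it is judged then, once.
The state is a dict: "t": time; "q": joint angles; "dq": joint speeds; "joint_efforts": joint torques, N m; "position": TCP position; "ee_rot": TCP orientation; "force": force on the tool from outside, world axes, zero at the start; "ft_torque": the same for the moment, N m; "width": finger opening in mm; "grip_force": force on a finger pad.
Only numpy, scipy, OpenCV 4.12 (cv2) and the standard library are available. Lean on these libraries where they do the work, as an engineer would, in place of code of your own. Each camera call takes 0.05 s, during which the arm holds its last target. There are 200 camera calls.

## Working session

There is one attempt and no reset: what is moved stays moved. The work goes in short steps, Python scripts to look and compute and a tool call to move; the robot and the scene stay as the last step left them, time stands still between calls to the robot, and variables do not carry over. Pictures are saved under pics/ and viewed, at most 10 in all, crops included, and the job is handed in when it is done.

Besides the shell and the picture viewer there is one more tool, called after ">>>" by a JSON object that holds its "op" and its "data", one argument or row to a line. drive_tool: Moves the arm, as the interface text tells. Shifts and turns lie within -1 to 1; 1 stands for 20 mm of shift or 4 degrees of turn. Its arguments: {"type":"object","properties":{"increments":{"type":"array","items":{"type":"array","items":{"type":"array","items":{"type":"number"}}}},"newtons":{"type":"number"}},"required":["increments"]}

```bash
mkdir -p pics; ls
python3 - <<'E'
from bench import *
import cv2
s=observe();print(s)
for n in("scene","top"):
    im=snapshot(n);cv2.imwrite(f"pics/{n}0.png",im[:,:,::-1]);print(n,calibration(n))
E
```

```text
pics
{'t': 0.0, 'q': array([-1.42862192e+00,  3.14028070e-01,  4.49827154e-02,  1.30359382e+00,
        1.20850750e-05,  1.43122445e+00]), 'dq': array([-0.00053782, -0.00144918, -0.00101489, -0.00032533, -0.00045676,
        0.00023494]), 'joint_efforts': array([ 9.71045392e-05, -4.80629718e+01,  2.98529935e+01,  1.93756842e-02,
       -2.46558402e-04, -2.45243612e-06]), 'position': array([ 159.81213371, -551.85999354,  252.3946171 ]), 'ee_rot': array([ 9.90093359e-01,  1.40407592e-01,  4.84351606e-06, -9.21429821e-04]), 'force': array([-0.48841553, -0.32503185,  0.58328768]), 'ft_torque': array([ 0.01961624, -0.03725329, -0.02756813]), 'grip_force': 0.0, 'width': 85.43084876450284}
scene {'fx': 498.4297096384108, 'fy': 498.4297096384108, 'cx': 318.7842732485425, 'cy': 242.03939376472408, 'view': array([[-4.78367156e-01, -8.78079601e-01,  1.18776692e-02,
         2.91134822e+02],
       [ 5.94792968e-01, -3.14026055e-01,  7.40006055e-01,
        -4.04742280e+02],
       [-6.46054324e-01,  3.61059346e-01,  6.72495323e-01,
        -8.97523097e+02],
       [ 0.00000000e+00,  0.00000000e+00,  0.00000000e+00,
         1.00000000e+00]])}
top {'fx': 576.2542821809265, 'fy': 576.2542821809265, 'cx': 314.33970911736867, 'cy': 240.78690800720338, 'view': array([[ 1.82859319e-02, -9.99830963e-01, -1.91565761e-03,
         3.52256705e+00],
       [ 9.85896580e-01,  1.77122361e-02,  1.66415777e-01,
        -5.72042723e+02],
       [-1.66353716e-01, -4.93170784e-03,  9.86053812e-01,
        -1.40345972e+03],
       [ 0.00000000e+00,  0.00000000e+00,  0.00000000e+00,
         1.00000000e+00]])}
```

View pics/scene0.png

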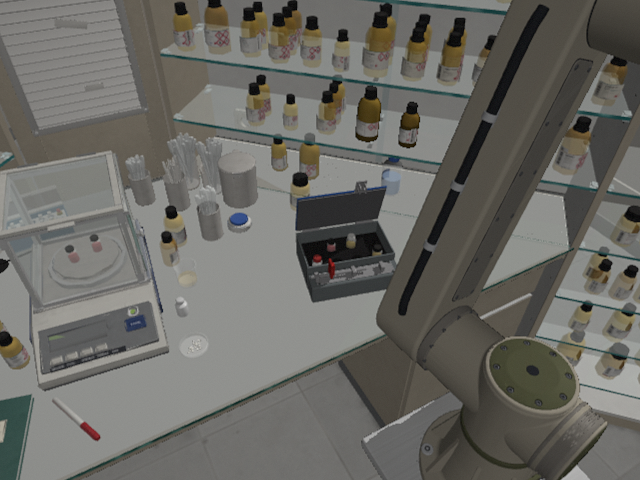

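View pics/top0.png

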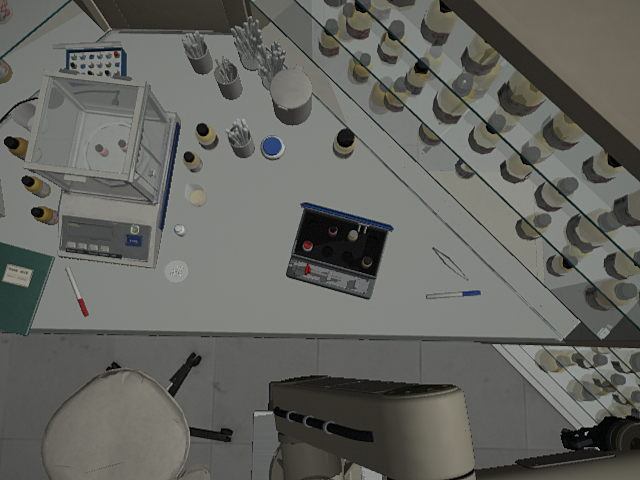

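The case is at about (340,250) in top, with the lid nearly upright, its blue edge running (303,205)-(392,229), and the red tab at (307,268). I'll enlarge both crops to pick the corners.

Run:
```python
import cv2,numpy as np
t=cv2.imread("pics/top0.png");s=cv2.imread("pics/scene0.png")
a=cv2.resize(t[195:307,275:405],None,fx=4.5,fy=4.5,interpolation=cv2.INTER_CUBIC)
b=cv2.resize(s[175:305,285:405],None,fx=4.5,fy=4.5,interpolation=cv2.INTER_CUBIC)
cv2.imwrite("pics/ta.png",a);cv2.imwrite("pics/sb.png",b)
```

```text
(no output)
```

View pics/ta.png

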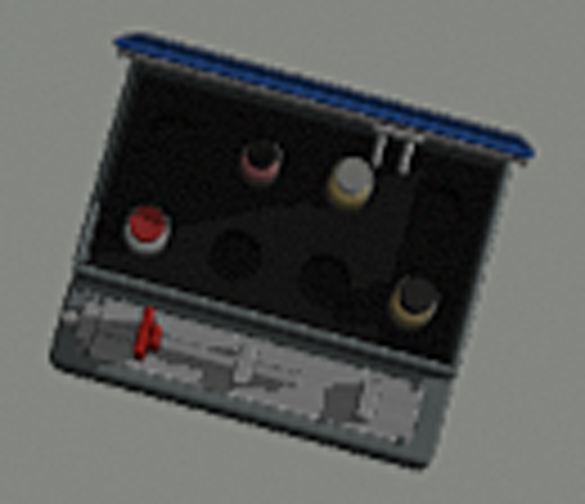

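View pics/sb.png

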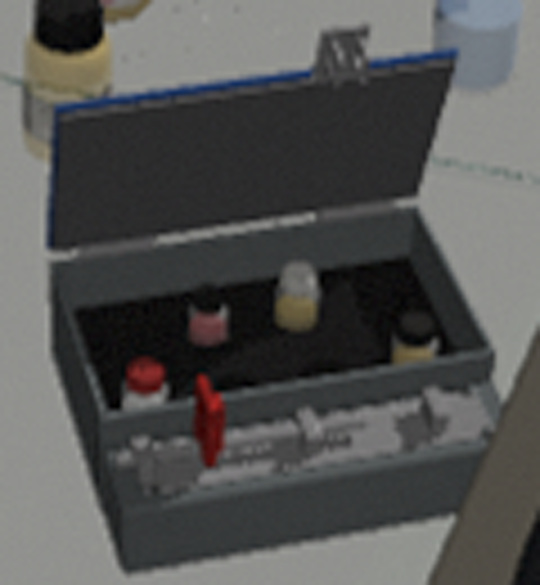

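Top crop: rim corners at (75,270), (455,372), (130,60) and (510,165), with lid edge ends at (118,38) and (533,152). In the scene crop the lid edge ends are (57,108) and (457,52), and the tab top is near (203,378). Next I cast rays and fit the pose.

```bash
cat > h.py <<'E'
import numpy as np
from bench import *
def ray(name,p,c=None):
    c=c or calibration(name);V=c["view"];R=V[:3,:3];o=-R.T@V[:3,3]
    d=R.T@np.array([(p[0]-c["cx"])/c["fx"],-(p[1]-c["cy"])/c["fy"],-1]);return o,d/np.linalg.norm(d)
def plane(name,p,z):
    o,d=ray(name,p);return o+d*(z-o[2])/d[2]
def tri(p,q):
    a,u=ray("top",p);b,v=ray("scene",q)
    s,t=np.linalg.lstsq(np.c_[u,-v],b-a,rcond=None)[0];A=a+s*u;B=b+t*v
    return (A+B)/2,np.linalg.norm(A-B)
T=lambda x,y:(x/4.5+275-.4,y/4.5+195-.4)
S=lambda x,y:(x/4.5+285-.4,y/4.5+175-.4)
def kab(m,w):
    m=np.array(m,float);w=np.array(w)[:,:2];mc,wc=m.mean(0),w.mean(0);a=m-mc;b=w-wc
    yaw=np.arctan2((a[:,0]*b[:,1]-a[:,1]*b[:,0]).sum(),(a*b).sum())
    R=np.array([[np.cos(yaw),-np.sin(yaw)],[np.sin(yaw),np.cos(yaw)]]);t=wc-R@mc
    return yaw,t,np.round((m@R.T+t-w),1)
E
python3 - <<'E'
from h import *
np.set_printoptions(suppress=True,precision=1)
m=[(-40,110),(-40,-110),(90,110),(90,-110)]
w=[plane("top",T(*p),70) for p in [(75,270),(455,372),(130,60),(510,165)]]
print(kab(m,w))
m=[(-90,110),(-90,-110)]
w=[plane("top",T(*p),53) for p in [(52,362),(428,468)]]
print(np.array(w),kab(m,w))
ws=[plane("scene",S(*p),70) for p in [(100,415),(493,355)]];print("scene front rim",np.array(ws))
print("scene FL bottom",plane("scene",S(127,570),0))
L,e=tri(T(118,38),S(57,108));R,f=tri(T(533,152),S(457,52));print("lid",L,e,R,f,np.linalg.norm(L-R))
# tab top tip
print("tab",tri(T(150,312),S(203,378)))
print("cam",ray("top",(0,0))[0])
E
```

```text
(np.float64(-0.24974844698773843), array([540.6, -42.5]), array([[-3.5,  3.9],
       [-5.5, -0.7],
       [ 3.9, -0.6],
       [ 5.1, -2.6]]))
[[ 483.5   82.3   53. ]
 [ 428.8 -125.4   53. ]] (np.float64(-0.25712294249779427), array([543.2, -44.4]), array([[ 0.7,  2.5],
       [-0.7, -2.5]]))
scene front rim [[ 534.4   73.3   70. ]
 [ 475.8 -134.5   70. ]]
scene FL bottom [487.5  82.1   0. ]
lid [634.4  45.7 193.2] 0.05543688500506312 [ 578.7 -165.4  193.7] 1.0758887259353518 218.24329731678452
tab (array([506.3,  28.2, 100.4]), np.float64(0.42888212948951415))
cam [ 330.4    6.7 1479.1]
```

>>> {"op": "drive_tool", "data": {
  "increments": [
    [[0,0,-0.2,0,0,0.77,0],[0,0,-0.2,0,0,0.77,0],[0,0,-0.2,0,0,0.77,0],[0,0,-0.2,0,0,0.77,0],[0,0,-0.2,0,0,0.77,0],[0,0,-0.2,0,0,0.77,0],[0,0,-0.2,0,0,0.77,0],[0,0,-0.2,0,0,0.77,0],[0,0,-0.2,0,0,0.77,0],[0,0,-0.2,0,0,0.77,0]]
  ],
  "newtons": 20
}}

```text
t: 0.93
position: [159.9, -552.1, 293.0]
ee_rot: [0.992, -0.129, -0.0, -0.001]
force: [-0.0, -0.3, 0.3]
width: 0.0
grip_force: 0.0
```

>>> {"op": "drive_tool", "data": {
  "increments": [
    [[0.6,-1,0,0,0,0,0],[0.6,-1,0,0,0,0,0],[0.6,-1,0,0,0,0,0],[0.6,-1,0,0,0,0,0],[0.6,-1,0,0,0,0,0],[0.6,-1,0,0,0,0,0],[0.6,-1,0,0,0,0,0],[0.6,-1,0,0,0,0,0],[0.6,-1,0,0,0,0,0],[0.6,-1,0,0,0,0,0]]
  ]
}}

```text
t: 1.77
position: [327.1, -388.1, 292.9]
ee_rot: [0.992, -0.128, -0.0, -0.0]
force: [-0.3, -0.4, 0.0]
width: -0.2
grip_force: 0.0
```

>>> {"op": "drive_tool", "data": {
  "increments": [
    [[0.6,-1,0,0,0,0,0],[0.6,-1,0,0,0,0,0],[0.6,-1,0,0,0,0,0],[0.6,-1,0,0,0,0,0],[0.6,-1,0,0,0,0,0],[0.6,-1,0,0,0,0,0],[0.6,-1,0,0,0,0,0],[0.6,-1,0,0,0,0,0],[0.6,-1,0,0,0,0,0],[0.6,-1,0,0,0,0,0]]
  ]
}}

```text
t: 2.6
position: [493.8, -225.0, 292.9]
ee_rot: [0.992, -0.127, -0.0, -0.0]
force: [-0.4, 0.1, -0.2]
width: 0.1
grip_force: 0.0
```

>>> {"op": "drive_tool", "data": {
  "increments": [
    [[0.6,-0.9,0,0,0,0,0],[0.6,-0.9,0,0,0,0,0],[0.6,-0.9,0,0,0,0,0],[0.6,-0.9,0,0,0,0,0],[0.6,-0.9,0,0,0,0,0],[0.6,-0.9,0,0,0,0,0],[0.6,-0.9,0,0,0,0,0],[0.6,-0.9,0,0,0,0,0],[0.6,-0.9,0,0,0,0,0],[0.6,-0.9,0,0,0,0,0]]
  ]
}}

```text
t: 3.43
position: [654.7, -83.7, 292.6]
ee_rot: [0.992, -0.124, -0.0, -0.001]
force: [-0.0, -0.7, -0.0]
width: 0.1
grip_force: 0.0
```

```bash
cat >> h.py <<'E'
C0=np.array([543.5,-44.,0]);YAW=-.257
RZ=np.array([[np.cos(YAW),-np.sin(YAW),0],[np.sin(YAW),np.cos(YAW),0],[0,0,1]])
case=lambda w:RZ.T@(np.asarray(w)-C0)
E
python3 - <<'E'
from h import *
import cv2
s=observe();print(s["t"],case(s["position"]).round(1),s["q"].round(2),s["force"])
a=snapshot("scene");b=snapshot("top")
cv2.imwrite("pics/m1.png",cv2.resize(np.hstack([a[120:340,240:460],b[130:350,240:460]])[:,:,::-1],(800,400),interpolation=cv2.INTER_CUBIC))
E
```

```text
3.4333 [117.7 -10.1 292.6] [-0.25  0.49  0.4   1.49  0.    3.14] [-0.04135982 -0.65138203 -0.00950804]
```

View pics/m1.png

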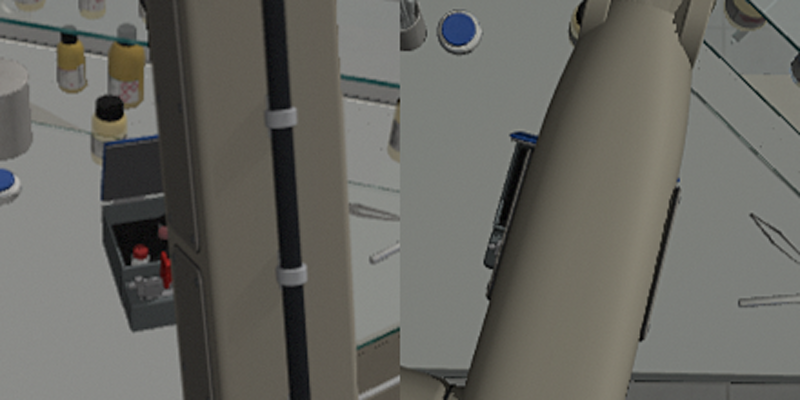

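The last joint is at its limit, so I'll turn the tool back a quarter turn. After that, tool x is case +y and tool y is case +x.

>>> {"op": "drive_tool", "data": {
  "increments": [
    [[0,0,0,0,0,-1,0],[0,0,0,0,0,-1,0],[0,0,0,0,0,-1,0],[0,0,0,0,0,-1,0],[0,0,0,0,0,-1,0],[0,0,0,0,0,-1,0],[0,0,0,0,0,-1,0],[0,0,0,0,0,-1,0],[0,0,0,0,0,-1,0],[0,0,0,0,0,-1,0]]
  ]
}}

```text
t: 4.37
position: [653.5, -85.6, 292.9]
ee_rot: [0.975, 0.223, -0.0, -0.001]
force: [0.2, 0.5, 0.2]
width: -0.1
grip_force: 0.0
```

>>> {"op": "drive_tool", "data": {
  "increments": [
    [[0,0,0,0,0,-1,0],[0,0,0,0,0,-1,0],[0,0,0,0,0,-1,0],[0,0,0,0,0,-1,0],[0,0,0,0,0,-1,0],[0,0,0,0,0,-1,0],[0,0,0,0,0,-1,0],[0,0,0,0,0,-1,0],[0,0,0,0,0,-1,0],[0,0,0,0,0,-1,0]]
  ]
}}

```text
t: 5.2
position: [653.5, -85.6, 292.9]
ee_rot: [0.84, 0.543, 0.0, -0.001]
force: [0.2, -0.1, -0.1]
width: 0.1
grip_force: 0.0
```

>>> {"op": "drive_tool", "data": {
  "increments": [
    [[0,0,0,0,0,-0.8,0],[0,0,0,0,0,-0.8,0],[0,0,0,0,0,-0.8,0],[0,0,0.6,0,0,0,0],[0,0,0.8,0,0,0,0],[0,0,0.8,0,0,0,0],[0,0,0.8,0,0,0,0],[0,0,0.8,0,0,0,0],[0,0,0.8,0,0,0,0],[0,0,0.3,0,0,0,0]]
  ]
}}

```text
t: 6.03
position: [652.3, -85.1, 192.4]
ee_rot: [0.792, 0.61, -0.001, -0.002]
force: [0.4, -0.4, -1.1]
width: 0.3
grip_force: 0.0
```

>>> {"op": "drive_tool", "data": {
  "increments": [
    [[0,-0.3,0,0,0,0,0],[0,-0.3,0,0,0,0,0],[0,-0.3,0,0,0,0,0],[0,-0.3,0,0,0,0,0],[0,-0.3,0,0,0,0,0],[0,-0.3,0,0,0,0,0],[0,-0.3,0,0,0,0,0],[0,-0.3,0,0,0,0,0],[0,-0.3,0,0,0,0,0],[0,-0.3,0,0,0,0,0]]
  ]
}}

```text
t: 6.87
position: [596.1, -69.5, 195.5]
ee_rot: [0.792, 0.61, 0.001, -0.0]
force: [2.0, -0.5, -0.5]
width: 0.1
grip_force: 1.1
```

>>> {"op": "drive_tool", "data": {
  "increments": [
    [[0,-0.18,0.08,0,0,0,0],[0,-0.18,0.08,0,0,0,0],[0,-0.18,0.1,0,0,0,0],[0,-0.18,0.1,0,0,0,0],[0,-0.18,0.1,0,0,0,0],[0,-0.18,0.12,0,0,0,0],[0,-0.18,0.14,0,0,0,0],[0,-0.16,0.14,0,0,0,0],[0,-0.16,0.16,0,0,0,0],[0,-0.16,0.16,0,0,0,0]]
  ]
}}

```text
t: 7.7
position: [562.1, -60.5, 171.3]
ee_rot: [0.792, 0.61, 0.001, -0.001]
force: [0.4, 1.1, 2.5]
width: -0.0
grip_force: 1.1
```

Run:
```python
from h import *
import cv2
s=observe();print(s["t"],case(s["position"]).round(1),s["q"].round(2),(RZ.T@s["force"]).round(1))
a=snapshot("scene");b=snapshot("top")
cv2.imwrite("pics/m2.png",cv2.resize(np.hstack([a[120:340,240:460],b[130:350,240:460]])[:,:,::-1],(800,400),interpolation=cv2.INTER_CUBIC))
```

```text
7.7 [ 22.2 -11.2 171.3] [-0.25  0.33 -0.13  1.11  0.    1.58] [0.1 1.2 2.5]
```

View pics/m2.png

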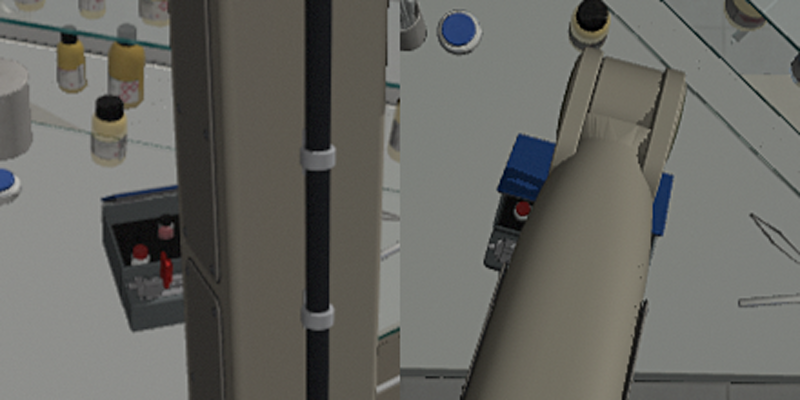

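The lid is following the finger, at about 0.7 rad. I'll continue along the arc.

>>> {"op": "drive_tool", "data": {
  "increments": [
    [[0,-0.15,0.24,0,0,0,0],[0,-0.15,0.26,0,0,0,0],[0,-0.15,0.26,0,0,0,0],[0,-0.15,0.28,0,0,0,0],[0,-0.13,0.28,0,0,0,0],[0,-0.1,0.22,0,0,0,0],[0,-0.1,0.22,0,0,0,0],[0,-0.08,0.2,0,0,0,0],[0,-0.08,0.2,0,0,0,0],[0,-0.06,0.2,0,0,0,0]]
  ]
}}

```text
t: 8.63
position: [540.1, -54.6, 124.0]
ee_rot: [0.792, 0.61, 0.001, -0.001]
force: [-0.2, -0.1, 1.6]
width: 0.1
grip_force: 1.0
```

>>> {"op": "drive_tool", "data": {
  "increments": [
    [[0,-0.04,0.15,0,0,0,0],[0,-0.04,0.15,0,0,0,0],[0,-0.03,0.12,0,0,0,0],[0,-0.03,0.1,0,0,0,0],[0,-0.02,0.08,0,0,0,0],[0,-0.02,0.06,0,0,0,0],[0,0,0.04,0,0,0,0],[0,0,0.04,0,0,0,0],[0,0,0.04,0,0,0,0],[0,0,0.04,0,0,0,0]]
  ]
}}

```text
t: 9.47
position: [536.8, -53.7, 108.0]
ee_rot: [0.792, 0.61, 0.001, -0.001]
force: [-0.9, 0.5, 1.7]
width: -0.0
grip_force: 0.9
```

>>> {"op": "drive_tool", "data": {
  "increments": [
    [[0,0,0.05,0,0,0,0],[0,0,0.05,0,0,0,0],[0,0,0.05,0,0,0,0],[0,0,0.05,0,0,0,0],[0,0,0.05,0,0,0,0],[0,0,0.05,0,0,0,0],[0,0,0.04,0,0,0,0],[0,0,0.03,0,0,0,0],[0,0,0.0,0,0,0,0],[0,0,0.0,0,0,0,0]]
  ]
}}

```text
t: 10.3
position: [536.9, -53.7, 101.5]
ee_rot: [0.792, 0.61, 0.001, -0.0]
force: [-3.4, -0.0, 7.3]
width: 0.1
grip_force: 4.0
```

>>> {"op": "drive_tool", "data": {
  "increments": [
    [[0,0,0.04,0,0,0,0],[0,0,0.04,0,0,0,0],[0,0,0.04,0,0,0,0],[0,0,0,0,0,0,0],[0,0,0,0,0,0,0],[0,0,0,0,0,0,0],[0,0,0,0,0,0,0],[0,0,0,0,0,0,0],[0,0,0,0,0,0,0],[0,0,0,0,0,0,0]]
  ]
}}

```text
t: 11.13
position: [537.0, -53.7, 101.3]
ee_rot: [0.792, 0.61, 0.001, 0.0]
force: [-9.9, 1.8, 22.9]
width: 0.3
grip_force: 11.8
```

The lid hit a hard stop at the expected tip height (79.3 mm). I'll lift and move to the +y side of the tab.

>>> {"op": "drive_tool", "data": {
  "increments": [
    [[0,0,-0.5,0,0,0,0],[0,0,-0.8,0,0,0,0],[0,0,-0.9,0,0,0,0],[0,0,-0.9,0,0,0,0],[0.9,-0.5,0,0,0,0,0],[1,-0.5,0,0,0,0,0],[1,-0.5,0,0,0,0,0],[1,-0.5,0,0,0,0,0],[1,-0.5,0,0,0,0,0],[1,-0.55,0,0,0,0,0]]
  ]
}}

```text
t: 11.97
position: [508.3, 76.7, 160.6]
ee_rot: [0.792, 0.61, 0.001, -0.0]
force: [0.6, -0.1, 0.2]
width: -0.2
grip_force: 0.0
```

Run:
```python
from h import *
import cv2
s=observe();print(s["t"],case(s["position"]).round(1),(RZ.T@s["force"]).round(1))
a=snapshot("scene");b=snapshot("top");w=snapshot("wrist")
np.savez("m3",a=a,b=b)
u=np.hstack([a[170:330,270:430],b[170:330,260:420]])
cv2.imwrite("pics/m3.png",np.vstack([cv2.resize(u,(720,360),interpolation=cv2.INTER_CUBIC),cv2.resize(np.hstack([w,w*0+0])[:, :960],(720,360))[:240]*0+0])[:360,:,::-1])
cv2.imwrite("pics/w3.png",w[:,:,::-1])
for n,i in(("scene",a),("top",b)):
    h=cv2.cvtColor(i,cv2.COLOR_RGB2HSV);m=((h[...,0]<6)|(h[...,0]>174))&(h[...,1]>150)&(h[...,2]>60)
    y,x=np.nonzero(m[200:310,270:400]);print(n,len(x),x.min()+270,x.max()+270,y.min()+200,y.max()+200) if len(x) else print(n,0)
```

```text
11.9667 [-64.8 107.8 160.6] [0.6 0.  0.2]
scene 74 329 334 259 278
top 33 305 310 263 273
```

View pics/m3.png

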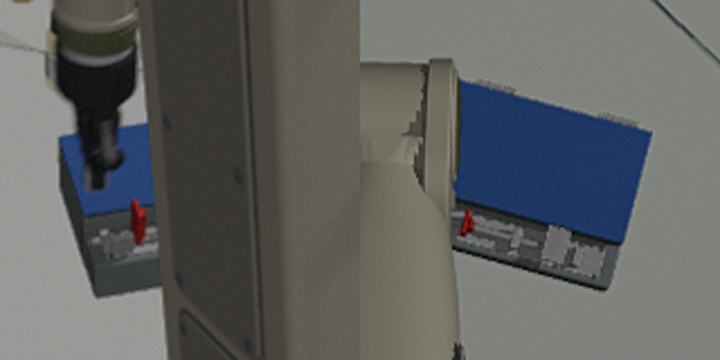

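Lid is shut flat; the red tab is at scene (331,268) and top (307,268), clear of the finger at case (-65,108). I'll go down and push.

>>> {"op": "drive_tool", "data": {
  "increments": [
    [[0,0,0.5,0,0,0,0],[0,0,0.6,0,0,0,0],[0,0,0.6,0,0,0,0],[0,0,0.6,0,0,0,0],[0,0,0.5,0,0,0,0],[0,0,0.3,0,0,0,0],[-0.2,0,0,0,0,0,0],[-0.3,0,0,0,0,0,0],[-0.3,0,0,0,0,0,0],[-0.3,0,0,0,0,0,0]]
  ]
}}

```text
t: 12.95
position: [502.8, 53.9, 99.1]
ee_rot: [0.792, 0.61, 0.001, -0.0]
force: [0.2, -0.6, -0.3]
width: 0.1
grip_force: 0.0
```

>>> {"op": "drive_tool", "data": {
  "increments": [
    [[-0.2,0,0,0,0,0,0],[-0.2,0,0,0,0,0,0],[-0.2,0,0,0,0,0,0],[-0.2,0,0,0,0,0,0],[-0.2,0,0,0,0,0,0],[-0.1,0,0,0,0,0,0],[-0.1,0,0,0,0,0,0],[-0.1,0,0,0,0,0,0],[-0.1,0,0,0,0,0,0],[-0.1,0,0,0,0,0,0]]
  ]
}}

```text
t: 13.78
position: [494.9, 25.6, 98.5]
ee_rot: [0.792, 0.61, 0.001, -0.001]
force: [1.9, 1.3, 0.8]
width: -0.0
grip_force: 1.0
```

>>> {"op": "drive_tool", "data": {
  "increments": [
    [[-0.08,0,0,0,0,0,0],[-0.08,0,0,0,0,0,0],[-0.08,0,0,0,0,0,0],[-0.08,0,0,0,0,0,0],[-0.08,0,0,0,0,0,0],[-0.06,0,0,0,0,0,0],[-0.06,0,0,0,0,0,0],[-0.05,0,0,0,0,0,0],[0,0,0,0,0,0,0],[0,0,0,0,0,0,0]]
  ]
}}

```text
t: 14.62
position: [492.0, 15.5, 98.4]
ee_rot: [0.792, 0.611, 0.002, -0.001]
force: [2.1, 5.8, 0.7]
width: 0.1
grip_force: 2.9
```

>>> {"op": "drive_tool", "data": {
  "increments": [
    [[-0.05,0,0,0,0,0,0],[-0.05,0,0,0,0,0,0],[-0.05,0,0,0,0,0,0],[0,0,0,0,0,0,0],[0,0,0,0,0,0,0],[0,0,0,0,0,0,0],[0,0,0,0,0,0,0],[0,0,0,0,0,0,0],[0,0,0,0,0,0,0],[0,0,0,0,0,0,0]]
  ]
}}

```text
t: 15.45
position: [492.0, 15.3, 98.5]
ee_rot: [0.791, 0.611, 0.004, -0.003]
force: [5.0, 15.3, -0.7]
width: -0.1
grip_force: 8.1
```

Run:
```python
from h import *
s=observe();print(s["t"],case(s["position"]).round(1),(RZ.T@s["force"]).round(1))
```

```text
15.45 [-64.9  44.2  98.5] [ 1.  16.1 -0.7]
```

>>> {"op": "drive_tool", "data": {
  "increments": [
    [[-0.05,0,0,0,0,0,0],[-0.05,0,0,0,0,0,0],[0,0,0,0,0,0,0],[0,0,0,0,0,0,0],[0,0,0,0,0,0,0],[0.15,0,0,0,0,0,0],[0.15,0,0,0,0,0,0],[0.5,0,0,0,0,0,0],[0.6,0,0,0,0,0,0],[0.6,0,0,0,0,0,0]]
  ]
}}

```text
t: 16.28
position: [500.6, 49.1, 98.3]
ee_rot: [0.792, 0.61, 0.0, -0.001]
force: [0.2, 0.3, 0.5]
width: -0.2
grip_force: 0.0
```

>>> {"op": "drive_tool", "data": {
  "increments": [
    [[0,0,-0.5,0,0,0,0],[0,0,-1,0,0,0,0],[0,0,-1,0,0,0,0],[0,0,-1,0,0,0,0],[0.8,0,-1,0,0,0,0],[1,0,0,0,0,0,0],[1,0,0,0,0,0,0],[1,0,0,0,0,0,0],[1,0,0,0,0,0,0],[0.8,0,0,0,0,0,0]]
  ]
}}

```text
t: 17.12
position: [529.5, 158.0, 189.5]
ee_rot: [0.792, 0.611, 0.001, -0.0]
force: [0.2, -0.9, 0.2]
width: -0.1
grip_force: 0.0
```

Run:
```python
from h import *
import cv2
s=observe();print(s["t"],case(s["position"]).round(1),(RZ.T@s["force"]).round(1))
a=snapshot("scene");b=snapshot("top")
u=np.hstack([a[190:320,280:410],b[190:320,270:400]])
cv2.imwrite("pics/m4.png",cv2.resize(u,(800,400),interpolation=cv2.INTER_CUBIC)[:,:,::-1])
C={}
for k,(a,b) in {"old":(np.load("m3.npz")["a"],np.load("m3.npz")["b"]),"new":(a,b)}.items():
  P=[]
  for i in(a,b):
    h=cv2.cvtColor(i,cv2.COLOR_RGB2HSV);m=((h[...,0]<6)|(h[...,0]>174))&(h[...,1]>150)&(h[...,2]>60)
    y,x=np.nonzero(m[240:300,290:360]);P.append((x.mean()+290,y.mean()+240) if len(x) else None)
  print(k,P)
  if P[1]: print(case(plane("top",P[1],88)).round(1))
```

```text
17.1167 [-64.9 191.8 189.5] [ 0.5 -0.8  0.2]
old [(np.float64(331.4594594594595), np.float64(268.22972972972974)), (np.float64(307.2121212121212), np.float64(268.3636363636364))]
[-63.8  59.5  88. ]
new [None, (np.float64(319.7368421052632), np.float64(272.3157894736842))]
[-64.8  27.6  88. ]
```

View pics/m4.png

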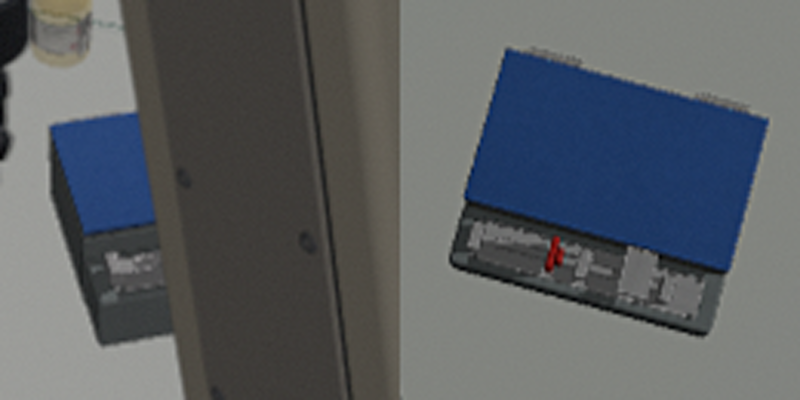

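The lid is flat. The tab centre is at case y of about 27.6 mm, against an expected 26 mm at the stop and within calibration. The bolt met a hard stop and the arm is clear, so I'll hand in.

```bash
python3 -c "
from bench import *
print(job_done())"
```

```text
the job is handed in; nothing more can be done
None
```

The lid is fully shut and the bolt was then pushed right to its hard stop, fingertips only; the tab reads within 2 mm of its home position, the vials and bystanders were left untouched, and the job is handed in at about 17 s.

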